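# Gauge the pivot bush, then unlatch and raise the tow hitch

### The arm

A 7-joint arm with a two-finger parallel gripper is mounted at the origin on the work surface; the furniture and walls round the work are solid. World frame = base frame: x ahead of the robot, y to its left, z up, the work surface at z = 0. Lengths are in m, angles in rad, forces in N, time in s.
With the tool pointing down it reaches from about 0.4 to 0.85 m from the base axis. Payload 4.5 kg.
Tool frame: the origin (TCP) lies on the centre line of the jaws, within the pads' length; the fingertips stand r.tip_extent ahead of it and the grasp point (between the pads) is the TCP (r.tip_extent is the distance from the TCP to the fingertips, in m); z points along the fingers, y is the line along which they close (so a half turn about z gives the same grasp; the last joint's range is limited). The gripper opens to 88 mm and grips with 3 to 60 N. Pads are 18 mm wide; open, the fingers measure 123 mm over their backs; the gripper's body (75 mm by 187 mm) begins 45 mm behind the grasp point.
Start: joints at [1.181, 0.689, -0.195, 1.565, 0.157, 0.902, -0.215], TCP at [0.257, -0.57, 0.258] pointing down, gripper open.
Joint ranges: [-3.01, 3.01], [-0.46, 2.08], [-1.47, 1.51], [0.13, 2.56], [-1, 4.14], [0.04, 2.09], [-2.66, 2.66]. Speed limits (rad/s): [2.57, 2.57, 3.14, 3.14, 3.14, 3.14, 3.14].

### API

Orientations are given as a unit quaternion [x, y, z, w].
In Python, from plant import sensors, vision, finish_job, r gives the robot as it stands. The module is installed in compiled form; this text tells all that it offers.
- The arm moves only by the tool step_arm, never from a script. Its argument "steps" is a list of rows, each a list of 2 entries, a list of its own where there are three numbers: the shift along the tool's x, y, z in cm, then the turn, a rotation vector about the tool's x, y, z in degrees. A call has 1 to 12 rows; each row shifts and turns the commanded pose from where the row before left it, along the tool's axes as they then stand; what a row does not reach is not made up. A row lasts 1/8 s, in which the tool goes at most 62.5 mm and 10.7 degrees, less where a joint would pass 70% of its speed; a pose out of reach is approached as far as the arm can. A call with a gripper value outside its range is refused whole. "claw" is the opening, from -1 (shut) to 1 (fully open), set as the call begins (left out, the last holds). The fingers move at their own pace and stop on an object; "grip_force" is the grip in N (left out, the last holds). Time passes only in rows, so rows that do not move let the fingers close. It gives the time, the measured TCP pose, the force, the opening and the grip force at its end, in the units of the state.
- sensors.get_state(): the state, without advancing time (a new reading comes with each control period).
- vision.snapshot(name): name is "side" or "top"; returns a dict with "img" (420x560x3 uint8, red, green, blue), "fx", "fy", "cx", "cy" (pixels), "position" and "rotation" of the camera in the world. Camera axes: x right, y down, z forward; pixel columns grow to the right and rows downward; lengths in m; the calibration is good to about 2 mm. A picture is of the moment at which its call begins. There is no depth.
- finish_job(): hands the job in; it is judged then, once.
The state is a dict: "clock": time; "q": joint angles; "qd": joint speeds; "joint_torque": joint torques, N m; "tool_pos": TCP position; "eef_rot": TCP orientation; "contact_force": force on the tool from outside, world axes, zero at the start; "moment": the same for the moment, N m; "opening": opening from 0.0 (shut) to 1.0 (fully open); "finger_force": force on a finger pad.
Only numpy, scipy, OpenCV 4.12 (cv2) and the standard library are available. Lean on these libraries where they do the work, as an engineer would, in place of code of your own. Each camera call takes 0.05 s, during which the arm holds its last target. There are 200 camera calls.

### The job

We are about to rebush the tow hitch on the bench plate. Two loose steel bushes look alike outside: find the one whose bore goes over the upright gauge pin and leave it on the pin, pushed fully home on its base, and leave the other standing on the bench. Then pull the hitch's sprung latch sideways by its upright tab to free the coupler, lift the tongue's head about 8 cm off the ball by the same tab, and finish still gripping the tab and holding the tongue up; knock neither the tape measure nor the small cardboard box about.

Things in the scene. Friction and masses are not known exactly. Their poses are not given: they have to be found in the camera images.
- bush_a: loose plain steel bush, outside 44 mm, 45 mm tall, standing upright, bore 32 mm (wall 6 mm); origin at the centre of its underside, z up along the bore; 0.2 kg
- bush_b: loose plain steel bush, outside 44 mm, 45 mm tall, standing upright, bore 26 mm (wall 9 mm); origin at the centre of its underside, z up; 0.2 kg
- gauge: fixed gauge: square dark steel base 60 x 60 x 10 mm with an upright round steel pin of 29 mm diameter in the middle; the pin rises 50 mm over the base (top 60 mm over the bench), its last 8 mm tapering to 21 mm; origin under the centre of the base on the bench
- gauge_seat (a point): the centre of the gauge pin at the top face of its base, 10 mm over the bench, where a bush comes to rest
- hitch: fixed tow-hitch stand: dark steel base plate 285 x 110 x 12 mm with a 50 mm steel tow ball (centre 75 mm over the bench) at its far end and two pivot cheeks (tops 100 mm over the bench) at its near end. Origin on the bench under the ball's centre; its x axis runs along the tongue from the pivot to the ball, roughly away from the robot, y to the left, z up
- tongue_head (a point): top centre of the coupler head, a grey round crown of 72 mm diameter, 120 mm over the bench when down. The tongue (0.4 to 0.9 kg) swings up to 0.7 rad about the hitch's y axis through [-0.2, 0, 0.085] of the hitch frame, taking the latch along; only the gripper keeps it up. Locked until the latch is drawn 10 mm. Axes at the start as the hitch's
- tape_measure: a bystander: tape measure, yellow, 34 x 80 x 62 mm; origin at the centre of its underside
- nipple_box: a bystander: small brown cardboard box, 43 x 65 x 37 mm; origin at the centre of its underside
- latch: the spring latch: a steel bolt with an upright tab, 24 mm wide along the hitch's x, 12 mm thick along its y. Origin = the point of the tab to grip, at [0, -0.07, 0.147] of the hitch frame at the start, 18 mm below the tab's top; 28 mm free gap to the coupler's side. It slides on the tongue along the hitch's -y (to the right) 16 mm to its stop; spring 5 N at the start, 12 N at the stop
Things that resemble listed ones, but are neither listed nor needed, are in the scene too. What is shaped like the bush_a but red is not meant.

How it is judged:
On the way, in this order (a step that is already met when the one before it is completed fails the run):
1. the bush that fits is fully home on the gauge pin (horizontal distance between bush_a and gauge_seat below 0.006 m and z of bush_a in the frame of gauge_seat below 0.004 m and angle between bush_a's own z axis and vertical below 0.1 rad), for 0.2 s.
2. the latch is drawn at least 8 mm with the tongue still down (y of latch in the frame of tongue_head below -0.078 m and height (world z) of tongue_head below 0.13 m), for 0.05 s.
At the end, for the whole second after the job is handed in: The bush with the wider bore is home on the gauge pin (within 6 mm of its axis, 4 mm of its base, upright within 0.1 rad), the other bush stands upright on the bench, and the fingers hold the latch tab (over 1 N) with the top of the tongue's head at least 180 mm over the bench, 60 mm above its seat (all of step 1 and height (world z) of bush_b between -0.004 and 0.004 m and angle between bush_b's own z axis and vertical below 0.1 rad and contact force between the fingers and bush_b below 0.1 N and height (world z) of tongue_head above 0.18 m and contact force between the fingers and latch above 1 N); the arm keeps its last pose, push and grip.
It fails at once if the tape measure is moved more than 40 mm (distance of tape_measure from where it was at the start of the episode above 0.04 m).
It fails at once if the small box is moved more than 40 mm (distance of nipple_box from where it was at the start of the episode above 0.04 m).
It also fails if it takes over 54 s, if anything falls off the work surface, if the arm or the gripper's body presses on something with over 40 N, if the wrist force passes 120 N, or if a joint passes its speed limit or range.

## Working session

There is one attempt and no reset: what is moved stays moved. The work goes in short steps, Python scripts to look and compute and a tool call to move; the robot and the scene stay as the last step left them, time stands still between calls to the robot, and variables do not carry over. Pictures are saved under pics/ and viewed, at most 10 in all, crops included, and the job is handed in when it is done.

Besides the shell and the picture viewer there is one more tool, called after "Request:" by a JSON object that holds its "api" and its "payload", one argument or row to a line. step_arm: Moves the arm, as the interface text tells. Its arguments: {"type":"object","properties":{"steps":{"type":"array"},"claw":{"type":"number"},"grip_force":{"type":"number"}},"required":["steps"]}

```bash
mkdir -p pics
cat > h.py <<'E'
from plant import sensors, vision, finish_job, r
import numpy as np, cv2
def snap(n,f=None):
    s=vision.snapshot(n)
    if f: cv2.imwrite('pics/'+f,cv2.cvtColor(s['img'],cv2.COLOR_RGB2BGR))
    return s
def ray(s,u,v):
    d=np.array([(u-s['cx'])/s['fx'],(v-s['cy'])/s['fy'],1.])
    return np.array(s['position']),np.array(s['rotation']).reshape(3,3)@d
def onz(s,u,v,z):
    p,d=ray(s,u,v); return p+d*(z-p[2])/d[2]
def proj(s,P):
    c=np.array(s['rotation']).reshape(3,3).T@(np.array(P)-s['position']); return s['fx']*c[0]/c[2]+s['cx'],s['fy']*c[1]/c[2]+s['cy']
E
python3 - <<'E'
from h import *
for n in('top','side'):
    s=snap(n,n+'0.png'); print(n,s['position'],np.round(s['rotation'],3).tolist(),s['fx'],s['cx'],s['cy'])
st=sensors.get_state(); print(st,r.tip_extent)
E
```

```text
top [0.17336275 0.05196372 1.34408909] [-0.7, 0.708, -0.076, 0.058] 427.186727367669 274.7172645405041 210.09701677257246
side [-0.51852565 -0.54961947  0.75764414] [0.755, -0.421, 0.25, -0.437] 517.1304036685613 275.76761663974145 212.11205842381628
{'clock': 0.1, 'q': array([ 1.18082107,  0.68987352, -0.19454968,  1.56625117,  0.15730504,
        0.90251264, -0.21510413]), 'qd': array([-0.00052401, -0.00387087, -0.00088592, -0.00127122,  0.00011122,
       -0.00014451, -0.0016799 ]), 'joint_torque': array([-3.36823177e-03, -5.28497100e+01, -1.27134237e+00, -1.53835970e+01,
       -5.24623040e-02,  1.98836467e-03,  5.18848981e-05]), 'tool_pos': array([ 0.25675291, -0.56922838,  0.25700459]), 'eef_rot': array([ 9.77624877e-01,  2.10354270e-01, -2.27536942e-04, -7.93649905e-04]), 'contact_force': array([-0.83493016, -0.48674639,  0.24656445]), 'moment': array([ 0.0103385 , -0.04338845, -0.02006343]), 'finger_force': 0.0, 'opening': 1.0005496416435788} 0.019
```

View pics/top0.png

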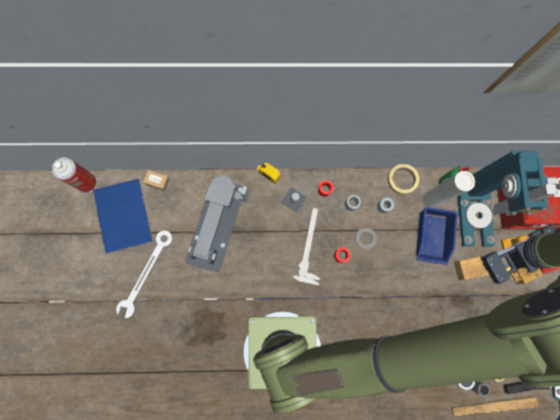

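View pics/side0.png

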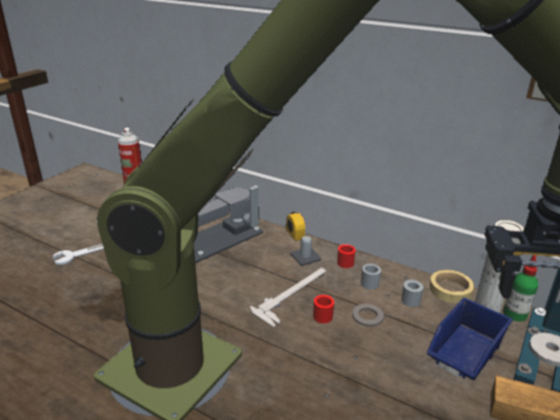

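The top view shows the hitch (ball end near 222,190, latch tab near 241,190), yellow tape (268,172), gauge (294,198), and grey bushes (353,202) and (387,205). Decoys are red, and the brown box is at (156,179). In the side view the bushes are at (371,276) and (412,293), and the gauge is at (306,250).

```bash
cat >> h.py <<'E'
from scipy.spatial.transform import Rotation as R
_s=snap
def snap(n,f=None):
    s=_s(n,f); s['rotation']=R.from_quat(s['rotation']).as_matrix(); return s
E
python3 - <<'E'
from h import *
s=snap('top'); i=cv2.cvtColor(s['img'],cv2.COLOR_RGB2BGR)
a=cv2.resize(i[160:235,270:405],None,fx=5.9,fy=5.9,interpolation=cv2.INTER_CUBIC)[:, :796]
b=cv2.resize(i[165:275,180:290],None,fx=5.2,fy=5.2,interpolation=cv2.INTER_CUBIC)
cv2.imwrite('pics/a.png',a);cv2.imwrite('pics/b.png',b)
for uv in((353,202),(387,205)): print(onz(s,*uv,.045))
print(onz(s,294,198,.06),onz(s,241,190,.165),onz(s,268,172,.062),onz(s,156,179,.037))
E
```

```text
[ 0.44677021 -0.22874043  0.045     ]
[ 0.43626106 -0.33507911  0.045     ]
[ 0.45779879 -0.04334644  0.06      ] [0.45900309 0.11422442 0.165     ] [0.54081288 0.03590348 0.062     ] [0.52761676 0.38737149 0.037     ]
```

View pics/a.png

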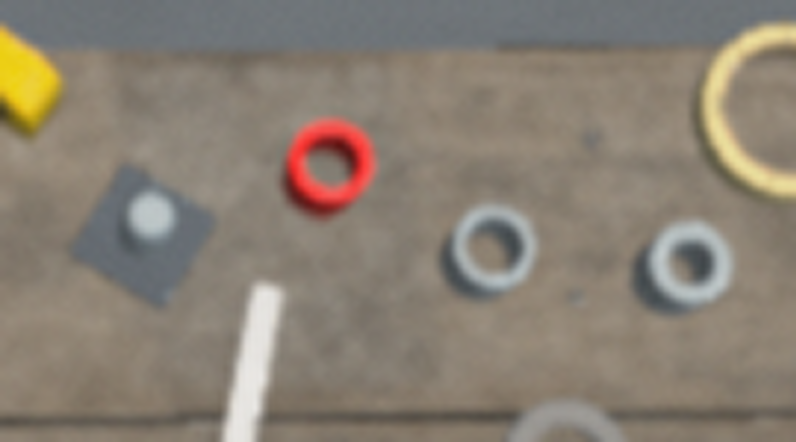

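View pics/b.png

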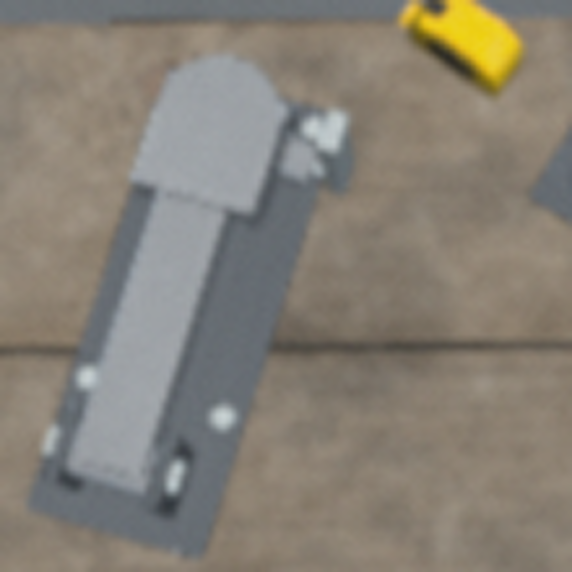

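Crop a: the thin-walled bush (bush_a) is at crop (493,249), the thick-walled one (bush_b) at (691,264), and the pin top at (152,215). Crop b: the latch tab is at about (325,130), and the hitch points up and slightly right. Next I refine these with masks.

Run:
```python
from h import *
s=snap('top'); t=snap('side')
def ell(s,x0,y0,x1,y1,lo=130,smax=60):
    k=8; c=cv2.resize(s['img'][y0:y1,x0:x1],None,fx=k,fy=k,interpolation=cv2.INTER_CUBIC)
    h=cv2.cvtColor(c,cv2.COLOR_RGB2HSV); m=((h[...,2]>lo)&(h[...,1]<smax)).astype(np.uint8)
    cs,_=cv2.findContours(m,cv2.RETR_EXTERNAL,cv2.CHAIN_APPROX_NONE); q=max(cs,key=cv2.contourArea)
    f=lambda p:((np.array(p)+.5)/k-.5+[x0,y0])
    (cx,cy),wh,an=cv2.fitEllipse(q); mr=cv2.minAreaRect(q)
    return f((cx,cy)),np.array(wh)/k,f(mr[0]),np.round(f(cv2.boxPoints(mr)),1).tolist()
for nm,b,z in(('A',(342,190,365,214),.045),('B',(376,193,399,217),.045),('pin',(287,188,303,206),.06)):
    e=ell(s,*b,lo=140); print(nm,e[0],e[1],onz(s,*e[0],z))
e=ell(s,232,180,252,202,lo=165); print('tab',e[2],e[3],onz(s,*e[2],.165))
# hitch axis: white base/cheek + crown side edges
f=lambda u,v:((u+.5)/5.2-.5+180,(v+.5)/5.2-.5+165)
# tongue bar edges crop b: left (150,190)-(70,465); right (228,212)-(150,490)
for a,b in(((150,190),(70,465)),((228,212),(150,490))):
    d=onz(s,*f(*a),.1)-onz(s,*f(*b),.1); print(np.degrees(np.arctan2(d[1],d[0])))
i=cv2.cvtColor(t['img'],cv2.COLOR_RGB2BGR)
c=cv2.resize(i[170:310,190:340],None,fx=5,fy=4.28,interpolation=cv2.INTER_CUBIC) if 0 else cv2.resize(i[175:275,190:330],None,fx=5.5,fy=5.5,interpolation=cv2.INTER_CUBIC)
cv2.imwrite('pics/c.png',c)
```

```text
A [353.41960812 203.64163589] [21.07967567 24.48760033] [ 0.44152306 -0.22980115  0.045     ]
B [389.44602299 202.79755306] [17.99102974 19.0011158 ] [ 0.4432243  -0.34323783  0.045     ]
pin [295.36123753 196.05595493] [7.74588537 8.32721043] [ 0.46390432 -0.04769077  0.06      ]
tab [241.76249886 189.08749866] [[237.0, 191.5], [239.4, 184.3], [246.5, 186.6], [244.1, 193.9]] [0.4616428  0.11207043 0.165     ]
-15.045196998244359
-14.90094105506378
```

View pics/c.png

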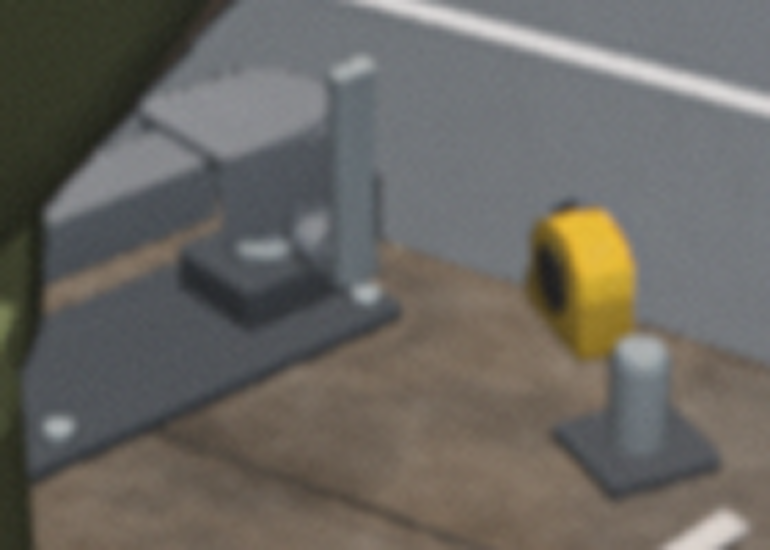

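The side crop shows the tab top at crop (353,70), rising from the hitch plate on the right. The pin top is at crop (640,348), and the tape is behind both.

```bash
cat >> h.py <<'E'
def tri(s,a,t,b):
    p,d=ray(s,*a);q,e=ray(t,*b);k=np.linalg.lstsq(np.c_[d,-e],q-p,rcond=None)[0]
    return (p+d*k[0]+q+e*k[1])/2,np.linalg.norm(p+d*k[0]-q-e*k[1])
E
python3 - <<'E'
from h import *
s=snap('top'); t=snap('side')
g=lambda u,v,k,x,y:((u+.5)/k-.5+x,(v+.5)/k-.5+y)
pa=g(493,249,5.9,270,160);pb=g(691,264,5.9,270,160)
print('A',onz(s,*pa,.045),'B',onz(s,*pb,.045))
P=g(152,215,5.9,270,160);Q=g(640,346,5.5,190,175)
print('pin',onz(s,*P,.06),onz(t,*Q,.06),tri(s,P,t,Q))
# tab side ray at z .165 ; seen top corners
Q=g(353,70,5.5,190,175);print('tab side',onz(t,*Q,.165))
for p in((303,132),(325,130),(345,118),(340,140)): print('tab top',p,onz(s,*g(*p,5.2,180,165),.165))
# bush in side: ring mask centre
for x0,y0 in((357,260),(398,277)):
    c=cv2.resize(t['img'][y0:y0+32,x0:x0+28],None,fx=8,fy=8,interpolation=cv2.INTER_CUBIC);h=cv2.cvtColor(c,cv2.COLOR_RGB2HSV)
    m=((h[...,1]<60)&(h[...,2]>90)).astype(np.uint8);cs,_=cv2.findContours(m,0,1);b=np.array(cv2.boundingRect(max(cs,key=cv2.contourArea)))/8
    # top-left/right extents; mid column, ring top row
    u=x0+b[0]+b[2]/2-.5;print(b,[onz(t,u,y0+b[1]+dv,.045) for dv in(4,5,6)])
print(proj(t,[*onz(s,*pa,.045)[:2],.045]),proj(t,[*onz(s,*pb,.045)[:2],.045]))
q=sensors.get_state();M=R.from_quat(q['eef_rot']).as_matrix();print(M.round(3).tolist())
E
```

```text
A [ 0.44744254 -0.22922576  0.045     ] B [ 0.43840495 -0.33428202  0.045     ]
pin [ 0.46400121 -0.04765041  0.06      ] [ 0.4645004  -0.04689799  0.06      ] (array([ 0.46376004, -0.04746188,  0.06062311]), np.float64(0.00033832994950071986))
tab side [0.45485441 0.10268552 0.165     ]
tab top (303, 132) [0.45912953 0.12308418 0.165     ]
tab top (325, 130) [0.46015403 0.11112603 0.165     ]
tab top (345, 118) [0.4667952  0.10023909 0.165     ]
tab top (340, 140) [0.4544942  0.10297202 0.165     ]
[ 0.  0. 28. 32.] [array([ 0.46402479, -0.2223495 ,  0.045     ]), array([ 0.46018988, -0.22392321,  0.045     ]), array([ 0.45637712, -0.22548783,  0.045     ])]
[ 0.  0. 28. 32.] [array([ 0.45129595, -0.32702646,  0.045     ]), array([ 0.44767169, -0.32823893,  0.045     ]), array([ 0.4440674 , -0.32944472,  0.045     ])]
(np.float64(370.528481885048), np.float64(268.3756902080142)) (np.float64(412.7733117916027), np.float64(285.0104948615797))
[[0.911, 0.411, -0.0], [0.411, -0.911, 0.0], [-0.0, -0.0, -1.0]]
```

Request:
{"api": "step_arm", "payload": {
  "steps": [
    [[3.9, -2.9, 1.5], [0, 0, 0]],
    [[3.9, -2.9, 1.5], [0, 0, 0]],
    [[3.9, -2.9, 1.5], [0, 0, 0]],
    [[3.9, -2.9, 1.5], [0, 0, 0]],
    [[3.9, -2.9, 1.5], [0, 0, 0]],
    [[3.9, -2.9, 1.5], [0, 0, 0]],
    [[3.9, -2.9, 1.5], [0, 0, 0]],
    [[3.9, -2.9, 1.5], [0, 0, 0]],
    [[0, 0, 0], [0, 0, 0]],
    [[0, 0, 0], [0, 0, 0]]
  ],
  "claw": 1,
  "grip_force": 20
}}

```text
clock: 1.6
tool_pos: [0.4459, -0.2305, 0.1378]
eef_rot: [0.978, 0.21, -0.0, 0.0]
contact_force: [-0.7, 0.3, -0.0]
opening: 1.002
finger_force: 0.0
```

Request:
{"api": "step_arm", "payload": {
  "steps": [
    [[0.2, 0, 3.6], [0, 0, 0]],
    [[0, 0, 3.6], [0, 0, 0]],
    [[0, 0, 3.6], [0, 0, 0]],
    [[0, 0, 0], [0, 0, 0]]
  ]
}}

```text
clock: 2.1
tool_pos: [0.4459, -0.2304, 0.0283]
eef_rot: [0.978, 0.209, -0.002, -0.001]
contact_force: [-1.4, -0.2, 0.2]
opening: 0.999
finger_force: 0.0
```

Request:
{"api": "step_arm", "payload": {
  "steps": [
    [[0, 0, 0], [0, 0, 0]],
    [[0, 0, 0], [0, 0, 0]],
    [[0, 0, 0], [0, 0, 0]],
    [[0, 0, 0], [0, 0, 0]]
  ],
  "claw": -1
}}

```text
clock: 2.6
tool_pos: [0.4482, -0.2293, 0.0303]
eef_rot: [0.978, 0.21, 0.0, 0.0]
contact_force: [-0.4, -0.1, 0.4]
opening: 0.567
finger_force: 0.0
```

Request:
{"api": "step_arm", "payload": {
  "steps": [
    [[0, 0, -3], [0, 0, 0]],
    [[0, 0, -3], [0, 0, 0]],
    [[0, 0, -3], [0, 0, 0]],
    [[0, 0, 0], [0, 0, 0]]
  ]
}}

```text
clock: 3.1
tool_pos: [0.4489, -0.2296, 0.1214]
eef_rot: [0.978, 0.21, 0.002, 0.001]
contact_force: [-0.5, -0.3, -2.2]
opening: 0.481
finger_force: 20.0
```

Request:
{"api": "step_arm", "payload": {
  "steps": [
    [[2.2, -4.0, 0], [0, 0, 0]],
    [[2.2, -4.0, 0], [0, 0, 0]],
    [[2.2, -4.0, 0], [0, 0, 0]],
    [[2.2, -4.0, 0], [0, 0, 0]],
    [[0, 0, 0], [0, 0, 0]],
    [[0, 0, 0], [0, 0, 0]]
  ]
}}

```text
clock: 3.85
tool_pos: [0.4617, -0.0475, 0.119]
eef_rot: [0.978, 0.21, -0.001, 0.0]
contact_force: [-0.6, -0.1, -2.2]
opening: 0.482
finger_force: 20.0
```

Run:
```python
from h import *
t=snap('side');s=snap('top');print(sensors.get_state()['tool_pos'])
P=[.464,-.0475]
print(proj(t,[*P,.06]),proj(s,[*P,.06]))
a=cv2.cvtColor(t['img'],cv2.COLOR_RGB2BGR)[175:275,255:355];b=cv2.cvtColor(s['img'],cv2.COLOR_RGB2BGR)[150:250,220:320]
cv2.imwrite('pics/d.png',cv2.resize(a,None,fx=5.9,fy=5.9,interpolation=cv2.INTER_CUBIC))
```

```text
[ 0.46177846 -0.04863734  0.11927739]
(np.float64(306.07016694214764), np.float64(237.65859561707347)) (np.float64(295.2988010134447), np.float64(196.02620071446097))
```

View pics/d.png

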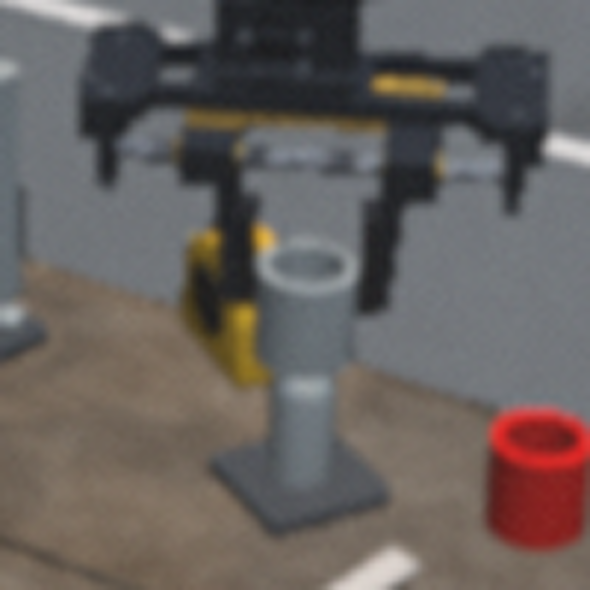

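The bush is held by the fingertips just above the pin, with its ring centre at crop (308,264). The tape and the red bush are clear.

Run:
```python
from h import *
t=snap('side')
u,v=(308.5)/5.9-.5+255,(264.5)/5.9-.5+175
for z in(.11,.115,.12,.125,.13,.135,.14): print(z,onz(t,u,v,z))
print(sensors.get_state()['tool_pos'])
```

```text
0.11 [ 0.46914492 -0.04456211  0.11      ]
0.115 [ 0.46151981 -0.0484613   0.115     ]
0.12 [ 0.45389471 -0.05236049  0.12      ]
0.125 [ 0.44626961 -0.05625968  0.125     ]
0.13 [ 0.43864451 -0.06015887  0.13      ]
0.135 [ 0.4310194  -0.06405806  0.135     ]
0.14 [ 0.4233943  -0.06795725  0.14      ]
[ 0.46186812 -0.04869177  0.11939254]
```

Request:
{"api": "step_arm", "payload": {
  "steps": [
    [[0.3, 0, 0], [0, 0, 0]],
    [[0, 0, 0], [0, 0, 0]],
    [[0, 0, 1.0], [0, 0, 0]],
    [[0, 0, 0.7], [0, 0, 0]],
    [[0, 0, 0.6], [0, 0, 0]],
    [[0, 0, 0], [0, 0, 0]],
    [[0, 0, 0], [0, 0, 0]]
  ]
}}

```text
clock: 4.88
tool_pos: [0.4643, -0.0461, 0.0966]
eef_rot: [0.978, 0.21, -0.001, 0.0]
contact_force: [-1.9, -1.3, -2.2]
opening: 0.48
finger_force: 20.0
```

Request:
{"api": "step_arm", "payload": {
  "steps": [
    [[0, 0, 0.8], [0, 0, 0]],
    [[0, 0, 0.8], [0, 0, 0]],
    [[0, 0, 0.8], [0, 0, 0]],
    [[0, 0, 0], [0, 0, 0]]
  ]
}}

```text
clock: 5.38
tool_pos: [0.4642, -0.0461, 0.0718]
eef_rot: [0.978, 0.21, -0.001, -0.0]
contact_force: [-2.1, -2.7, -4.9]
opening: 0.481
finger_force: 20.0
```

Request:
{"api": "step_arm", "payload": {
  "steps": [
    [[0, 0, 0.6], [0, 0, 0]],
    [[0, 0, 0.5], [0, 0, 0]],
    [[0, 0, 0], [0, 0, 0]],
    [[0, 0, 0], [0, 0, 0]]
  ]
}}

```text
clock: 5.88
tool_pos: [0.4642, -0.0463, 0.0612]
eef_rot: [0.978, 0.21, -0.001, 0.0]
contact_force: [-2.5, -3.8, -4.9]
opening: 0.487
finger_force: 20.0
```

Request:
{"api": "step_arm", "payload": {
  "steps": [
    [[0, 0, 0], [0, 0, 0]],
    [[0, 0, 0], [0, 0, 0]],
    [[0, 0, 0], [0, 0, 0]]
  ],
  "claw": 0.8
}}

```text
clock: 6.25
tool_pos: [0.4661, -0.0453, 0.0619]
eef_rot: [0.978, 0.211, 0.001, -0.0]
contact_force: [-0.2, 0.1, 0.5]
opening: 0.798
finger_force: 0.0
```

Request:
{"api": "step_arm", "payload": {
  "steps": [
    [[0, 0, -3], [0, 0, 0]],
    [[0, 0, -5], [0, 0, 0]],
    [[0, 0, -5], [0, 0, 0]],
    [[0, 0, 0], [0, 0, 0]]
  ]
}}

```text
clock: 6.75
tool_pos: [0.4675, -0.0458, 0.1949]
eef_rot: [0.978, 0.21, 0.004, 0.001]
contact_force: [-0.6, 0.5, -0.1]
opening: 0.901
finger_force: 0.0
```

Run:
```python
from h import *
t=snap('side');s=snap('top')
for z in(.055,):
  for k in (t,): print(proj(k,[.464,-.0475,.06]),proj(k,[.464,-.0475,.055]),proj(k,[.464,-.0475,.01]))
a=cv2.cvtColor(t['img'],cv2.COLOR_RGB2BGR)[185:285,225:355]
cv2.imwrite('pics/e.png',cv2.resize(a,None,fx=5.9,fy=5.9,interpolation=cv2.INTER_CUBIC))
```

```text
(np.float64(306.07016694214764), np.float64(237.65859561707347)) (np.float64(305.9943513767513), np.float64(239.33454246872094)) (np.float64(305.3247073497124), np.float64(254.13741036230664))
```

View pics/e.png

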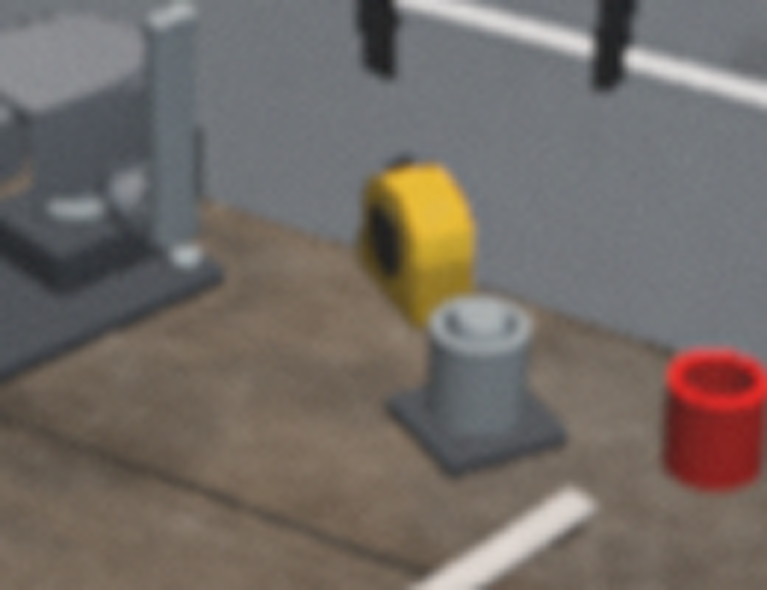

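The ring sits at row ≈239.7 against 239.3 expected, so bush_a is home on the pin. Next is the latch.

Request:
{"api": "step_arm", "payload": {
  "steps": [
    [[1.35, -3.45, -0.7], [0, 0, 0]],
    [[1.35, -3.45, -0.7], [0, 0, 0]],
    [[1.35, -3.45, -0.7], [0, 0, 0]],
    [[1.35, -3.45, -0.7], [0, 0, 0]],
    [[0, 0, 0], [0, 0, 9.8]],
    [[0, 0, 0], [0, 0, 9.8]],
    [[0, 0, 0], [0, 0, 9.8]],
    [[0, 0, 0], [0, 0, 9.8]],
    [[0, 0, 0], [0, 0, 0]],
    [[0, 0, 0], [0, 0, 0]]
  ],
  "claw": -0.1
}}

```text
clock: 8.1
tool_pos: [0.457, 0.1021, 0.2188]
eef_rot: [0.992, -0.128, -0.001, 0.001]
contact_force: [-0.5, 0.3, 0.8]
opening: 0.453
finger_force: 0.0
```

Run:
```python
from h import *
t=snap('side');st=sensors.get_state();print(st['tool_pos'],st['opening'],R.from_quat(st['eef_rot']).as_matrix().round(3).tolist(),st['q'].round(2))
print(proj(t,st['tool_pos']),proj(t,[.4606,.1016,.165]))
a=cv2.cvtColor(t['img'],cv2.COLOR_RGB2BGR)[140:240,190:320]
cv2.imwrite('pics/f.png',cv2.resize(a,None,fx=5.9,fy=5.9,interpolation=cv2.INTER_CUBIC))
```

```text
[0.45718282 0.10208816 0.2190974 ] 0.44710366437996096 [[0.967, -0.255, -0.001], [-0.255, -0.967, -0.001], [-0.001, 0.001, -1.0]] [-0.47  0.57  0.24  2.08 -0.26  0.52 -1.87]
(np.float64(254.23661237595027), np.float64(167.57315755697454)) (np.float64(255.37782507462796), np.float64(186.5591986892204))
```

View pics/f.png

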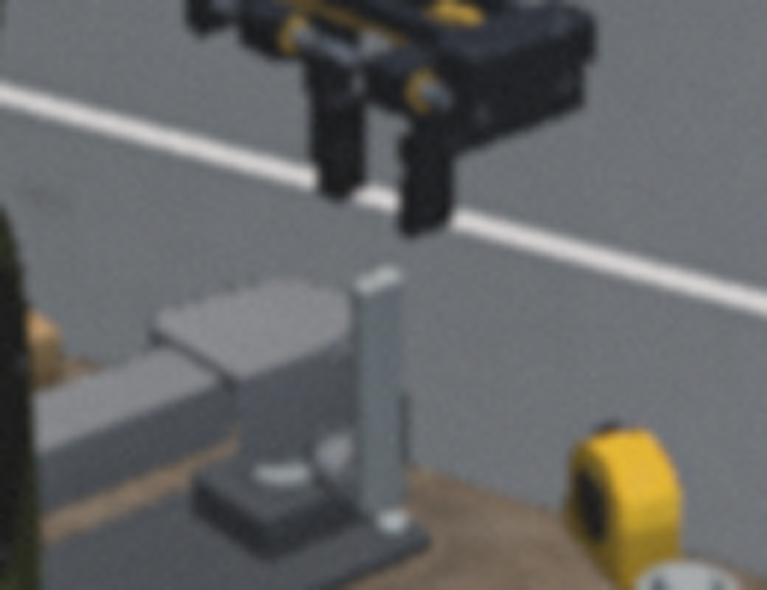

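The fingers are straight above the tab; its top is at crop (380,278).

Request:
{"api": "step_arm", "payload": {
  "steps": [
    [[0.2, -0.1, 2.4], [0, 0, 0]],
    [[0, 0, 2.4], [0, 0, 0]],
    [[0, 0, 2.4], [0, 0, 0]],
    [[0, 0, 0], [0, 0, 0]],
    [[0, 0, 0], [0, 0, 0]]
  ]
}}

```text
clock: 8.78
tool_pos: [0.46, 0.1025, 0.1482]
eef_rot: [0.992, -0.13, 0.0, -0.0]
contact_force: [0.5, -1.2, 0.2]
opening: 0.454
finger_force: 0.0
```

Request:
{"api": "step_arm", "payload": {
  "steps": [
    [[0, 0, 0], [0, 0, 0]],
    [[0, 0, 0], [0, 0, 0]],
    [[0, 0, 0], [0, 0, 0]],
    [[0, 0, 0], [0, 0, 0]],
    [[0, 0, 0], [0, 0, 0]],
    [[0, 0, 0], [0, 0, 0]]
  ],
  "claw": -1,
  "grip_force": 45
}}

```text
clock: 9.52
tool_pos: [0.4607, 0.1051, 0.1484]
eef_rot: [0.992, -0.129, 0.001, -0.002]
contact_force: [-0.2, 7.5, 3.4]
opening: 0.133
finger_force: 44.8
```

Request:
{"api": "step_arm", "payload": {
  "steps": [
    [[0, 0.5, 0], [0, 0, 0]],
    [[0, 0.5, 0], [0, 0, 0]],
    [[0, 0.4, 0], [0, 0, 0]],
    [[0, 0, 0], [0, 0, 0]],
    [[0, 0, 0], [0, 0, 0]]
  ]
}}

```text
clock: 10.15
tool_pos: [0.4572, 0.0938, 0.1484]
eef_rot: [0.992, -0.128, 0.001, -0.003]
contact_force: [0.3, 11.5, 1.7]
opening: 0.138
finger_force: 44.9
```

Request:
{"api": "step_arm", "payload": {
  "steps": [
    [[-0.41, 0, -1.2], [0, 1.7, 0]],
    [[-0.45, 0, -1.2], [0, 1.7, 0]],
    [[-0.49, 0, -1.2], [0, 1.7, 0]],
    [[0, 0, 0], [0, 0, 0]],
    [[0, 0, 0], [0, 0, 0]]
  ]
}}

```text
clock: 10.78
tool_pos: [0.4439, 0.0978, 0.1836]
eef_rot: [0.991, -0.127, 0.046, 0.003]
contact_force: [1.7, 13.3, -7.4]
opening: 0.131
finger_force: 45.1
```

Request:
{"api": "step_arm", "payload": {
  "steps": [
    [[-0.53, 0, -1.2], [0, 1.7, 0]],
    [[-0.56, 0, -1.15], [0, 1.7, 0]],
    [[-0.6, 0, -1.15], [0, 1.7, 0]],
    [[-0.63, 0, -1.1], [0, 1.7, 0]],
    [[0, 0, 0], [0, 0, 0]],
    [[0, 0, 0], [0, 0, 0]],
    [[0, 0, 0], [0, 0, 0]]
  ]
}}

```text
clock: 11.65
tool_pos: [0.4167, 0.106, 0.2263]
eef_rot: [0.986, -0.126, 0.105, 0.01]
contact_force: [3.9, 15.5, -8.6]
opening: 0.133
finger_force: 45.1
```

Run:
```python
from h import *
t=snap('side');s=snap('top');st=sensors.get_state();print(st['tool_pos'],st['opening'],st['finger_force'],st['contact_force'],st['q'].round(2))
a=cv2.cvtColor(t['img'],cv2.COLOR_RGB2BGR)[130:330,180:450];b=cv2.cvtColor(s['img'],cv2.COLOR_RGB2BGR)[150:280,130:400]
a=cv2.resize(a,None,fx=1.95,fy=1.7,interpolation=3);
b=cv2.resize(b,(a.shape[1],250));cv2.imwrite('pics/g.png',np.vstack([a,b]))
```

```text
[0.41668438 0.10603198 0.22623972] 0.13213577813725783 45.11003768791852 [ 3.0460009  16.3275713  -8.38548419] [-0.69  0.49  0.36  2.34 -0.29  0.17 -1.93]
```

View pics/g.png

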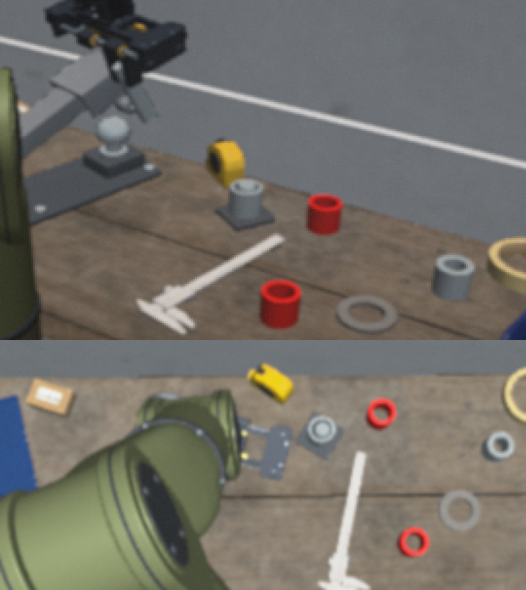

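The tongue is up with the ball bare, bush_a is on the pin, bush_b is standing, and the tape and box are in place. The head works out at about 0.20 m over the bench, so I'm handing the job in.

```bash
python3 -c "
from plant import finish_job
print(finish_job())"
```

```text
the job is handed in; nothing more can be done
None
```

I handed the job in at about 12 s: bush_a is home on the gauge pin, bush_b stands untouched on the bench, and the latch is drawn. The gripper still holds the tab, with the tongue's head lifted about 8 cm and the tape measure and small box undisturbed; the hand-in returned no verdict.

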